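# Fit the right drip tray under the plant riser

### The job

Slide the brass latch of the plant riser open, find the one terracotta drip tray of the three that fits its slot properly (the widest that still goes in, 76 mm wide for the 80 mm slot) and slide it along the tabletop, not lifting it more than 30 mm, fully home into the slot. Then slide the latch shut again in front of the tray, leaving the other two trays, the herb pot and the mug where they are.

Things in the scene. Friction and masses are not known exactly. Their poses are not given: they have to be found in the camera images.
- riser: Fixed wooden plant riser, 150 (x) by 250 (y) mm, deck top 42 mm high; origin under its centre on the table, front faces its -x. Under the deck on the centre line a slot along x, open to the front: 80 mm wide, 24 high, mouth flared to about 95, rear stop 87 mm behind the front edge. A notch 80 (y) by 20 (x) mm in the deck's front edge lies right above the slot. Bowl fixed on deck at (33, -82) mm.
- slot_mouth (a point): Point on the table in the middle of the slot's mouth, in line with the front edge of the riser's deck (75 mm in front of the riser's origin); axes as the riser: +x points into the slot, +y towards the riser's left side as the robot sees it.
- latch (a joint): Brass slide latch across the slot's mouth, moves along the riser's y. 0 = shut, bar centred before the slot; grows to 0.095 m as it slides to the riser's +y (robot's left), freeing the mouth. Bar 12 (x) by 70 (y) mm, 3 to 22 mm above the table, its middle 12 mm in front of the deck's front edge. Needs about 1.5 N; stays where left.
- latch_knob (a point): Centre of the top of the latch's upright black knob, 62 mm above the table: a cylinder 16 mm in diameter and 40 mm tall standing on the middle of the bar. Push it sideways.
- tray_76: The right tray: open rectangular terracotta drip tray 84 (x) by 76 (y) mm, 16 mm high, walls and floor 4 mm thick, about 0.2 kg; origin in the middle of its underside, +x along its 84 mm length; either end may go in first.
- tray_62: Look-alike tray, too narrow: 84 by 62 mm, 16 mm high; origin in the middle of its underside.
- tray_90: Look-alike tray, too wide for the slot: 84 by 90 mm, 16 mm high; origin in the middle of its underside.
- herb_pot: Terracotta herb pot 76 mm in diameter, 60 mm high with leaves to about 120 mm above its foot, standing loose on the back half of the riser's deck; origin under its centre.
- mug: Blue mug 76 mm in diameter, 80 mm high, standing on the table to the left of the riser; origin under its centre.

How it is judged (in metres and radians):
On the way, in this order (a step that is already met when the one before it is completed fails the run):
1. the latch is slid open by at least 80 mm (value of joint latch above 0.08 m), for 0.1 s.
2. the 76 mm tray has its leading edge at least 10 mm inside the slot's mouth, in line with the slot, flat on the table, the latch still open (x of tray_76 in the frame of slot_mouth above -0.032 m and y of tray_76 in the frame of slot_mouth between -0.012 and 0.012 m and height (world z) of tray_76 below 0.008 m and angle between the x axis of tray_76 and the x axis of slot_mouth, either way round below 0.2 rad and value of joint latch above 0.07 m), for 0.05 s.
3. the tray is fully home: its near edge level with the front edge of the riser's deck within 4 mm (the rear stop is 3 mm further in), the latch still open (x of tray_76 in the frame of slot_mouth between 0.038 and 0.047 m and value of joint latch above 0.06 m), for 0.2 s.
4. the latch is slid shut again, to within 12 mm of its closed end (value of joint latch below 0.012 m), for 0.1 s.
At the end, for the whole second after the job is handed in: The 76 mm tray lies flat and at rest in the slot, its near edge level with the deck's front edge within 4 mm, the latch is shut to within 12 mm of its closed end, and the robot touches nothing (x of tray_76 in the frame of slot_mouth between 0.038 and 0.047 m and y of tray_76 in the frame of slot_mouth between -0.005 and 0.005 m and height (world z) of tray_76 below 0.005 m and value of joint latch below 0.012 m and linear speed of tray_76 below 0.01 m/s and contact force between each of the arm, the fingers and anything else below 0.2 N).
It fails at once if the 76 mm tray is lifted more than 30 mm off the table (it is to be slid) (height (world z) of tray_76 above 0.03 m).
It fails at once if one of the other two trays is moved more than 30 mm (distance of any of tray_62, tray_90 from where it was at the start of the episode above 0.03 m).
It fails at once if the herb pot or the mug is moved more than 20 mm or tipped more than 0.3 rad (distance of any of herb_pot, mug from where it was at the start of the episode above 0.02 m or angle between any of herb_pot, mug's own z axis and vertical above 0.3 rad).
It also fails if it takes over 72 s, if anything falls off the work surface, if the arm or the gripper's body presses on something with over 40 N, if the wrist force passes 120 N, or if a joint passes its speed limit or range.

### The arm

A 7-joint arm with a two-finger parallel gripper is mounted at the origin on the work surface. World frame = base frame: x ahead of the robot, y to its left, z up, the work surface at z = 0. Lengths are in mm, angles in rad, forces in N, time in s.
With the tool pointing down it reaches from about 375 to 925 mm from the base axis. Payload 3.1 kg.
Tool frame: the origin (TCP) lies on the centre line of the jaws, within the pads' length; the fingertips stand 19 mm ahead of it and the grasp point (between the pads) is the TCP (env.nose_length is the distance from the TCP to the fingertips, in mm); z points along the fingers, y is the line along which they close (so a half turn about z gives the same grasp; the last joint's range is limited). The gripper opens to 85 mm and grips with 20 to 120 N. Pads are 22 mm wide; open, the fingers measure 114 mm over their backs; the gripper's body (76 mm by 85 mm) begins 54 mm behind the grasp point. The pads swing forward as they close: fully open they stand 13 mm farther back than shut.
Start: joints at [1.245, 0.383, 0.044, 1.598, -0.018, 1.161, -0.05], TCP at [146.813, -633.205, 222.869] pointing down, gripper open.
Joint ranges: [-2.61, 2.61], [-0.41, 2.15], [-1.48, 1.57], [0, 2.5], [-1.57, 4.71], [0.05, 1.97], [-2.85, 2.85]. Speed limits (rad/s): [2.79, 2.79, 3.14, 3.14, 3.14, 3.14, 3.14].

### API

Orientations are given as a unit quaternion [w, x, y, z].
In Python, from station import monitor, imaging, ticket, spotter, env gives the robot as it stands.
- The arm moves only by the shell command python3 -m jog 'ROWS' [FORCE]. ROWS is JSON, a list of rows, each an object of numbers: "dx", "dy", "dz": the shift along the tool's x, y, z in m; "rx", "ry", "rz": the turn, a rotation vector about the tool's x, y, z in rad; "claw": the finger opening in m, from 0 to 0.0854. A call has exactly 8 rows; each row is the pose to reach, as a shift and turn from the pose commanded when the call began, along the tool's axes at that moment; what a row does not reach only later rows make up. A row lasts 1/12 s, in which the tool goes at most 41.7 mm and 7.16 degrees, less where a joint would pass 70% of its speed; a pose out of reach is approached as far as the arm can. A call with a gripper value outside its range is refused whole. The fingers move at their own pace and stop on an object; FORCE is the grip in N (left out, the last holds). Time passes only in rows, so rows that repeat a pose let the fingers close, or fill a call up. It gives the time, the measured TCP pose, the force, the opening and the grip force at its end, in the units of the state.
- monitor.state(): the state, without advancing time (a new reading comes with each control period).
- imaging.camera(name): name is "side" or "top" or "wrist"; returns the picture (420x560x3 uint8, red, green, blue); there is no depth.
- imaging.camera_info(name): a dict with "camera_matrix" (3x3 intrinsics, pixels), "position" and "attitude" of the camera in the world. Camera axes: x right, y down, z forward; pixel columns grow to the right and rows downward; lengths in mm; the calibration is good to about 2 mm. A picture is of the moment at which its call begins: read the wrist's pose just before it. camera_info takes no time and is no camera call; for the wrist camera it gives the pose at the moment of the call.
- ticket.sign_off(): hands the job in; it is judged then, once.
Trained networks look in the newest picture that a camera, given by its name, has taken for a name from the list of things; names that differ only in an ending like _2 or _b are one class to them, and where a whole thing is asked for, a point or a joint stands for the part that bears it (a point fixed in the world has none). Each returns a list of dicts, best first, with "p" (0 to 1); they miss things now and then, are a little off and sometimes report something else, mostly with a low value. They report only what shows in the picture. A call takes as long as a camera call.
- spotter.spot_in(camera, name): "point" ([column, row] as shares, 0 to 1, of the picture: columns of its width, rows of its height, amid what is visible of it).
- spotter.masks_of(camera, name): "pixels" (420x560 bool, what is visible of it) and "point" ([column, row] as shares, 0 to 1, of the picture: columns of its width, rows of its height, amid what is visible of it).
- spotter.place_of(camera, name): "point" ([column, row] as shares, 0 to 1, of the picture: columns of its width, rows of its height: a listed point, or the origin of a listed thing).
The state is a dict: "time_s": time; "joint_positions": joint angles; "qvel": joint speeds; "effort": joint torques, N m; "tcp_pos": TCP position; "ee_rot": TCP orientation; "wrist_force": force on the tool from outside, world axes, zero at the start; "torque": the same for the moment, N m; "grip_width": finger opening in mm; "finger_force": force on a finger pad.
Only numpy, scipy, OpenCV 4.12 (cv2) and the standard library are available. Lean on these libraries where they do the work, as an engineer would, in place of code of your own. Each camera call takes 0.05 s, during which the arm holds its last target. There are 200 camera calls.

## Working session

There is one attempt and no reset: what is moved stays moved. The work goes in short steps, Python scripts to look and compute and a shell command to move; the robot and the scene stay as the last step left them, time stands still between calls to the robot, and variables do not carry over. Pictures are saved under pics/ and viewed, at most 12 in all, crops included, and the job is handed in when it is done.

```bash
mkdir -p pics; ls
cat > h.py <<'E'
import numpy as np, cv2
from scipy.spatial.transform import Rotation as R
from station import monitor, imaging, ticket, spotter, env
def snap(cam,fn=None):
    im=imaging.camera(cam)
    if fn: cv2.imwrite('pics/'+fn,im[:,:,::-1])
    return im
def rot(q): return R.from_quat([q[1],q[2],q[3],q[0]])
def ray(cam,px,z,info=None):
    i=info or imaging.camera_info(cam); K=np.array(i['camera_matrix']); d=np.linalg.solve(K,[px[0],px[1],1.])
    a=np.array(i['attitude']); M=a if a.shape==(3,3) else rot(a).as_matrix()
    d=M@d; p=np.array(i['position']); return p+d*(z-p[2])/d[2]
def share(p): return np.array(p)*[560,420]
E
python3 - <<'E'
from h import *
s=monitor.state(); print(s['time_s'],s['tcp_pos'],s['ee_rot'])
print(rot(s['ee_rot']).as_matrix().round(3))
for c in('top','side'):
    snap(c,c+'0.png'); print(imaging.camera_info(c))
    for n,z in(('riser',0),('slot_mouth',0),('latch_knob',62),('tray_76',0),('tray_62',0),('tray_90',0),('herb_pot',42),('mug',0)):
        for r in spotter.place_of(c,n)[:3]: print(c,n,round(r['p'],2),share(r['point']).round(),ray(c,share(r['point']),z).round())
E
```

```text
pics
0.0 [ 146.59221785 -632.26203349  221.46003894] [-1.30565376e-03  9.93514494e-01  1.13697857e-01 -2.05445668e-04]
[[ 0.974  0.226 -0.001]
 [ 0.226 -0.974  0.003]
 [-0.    -0.003 -1.   ]]
{'camera_matrix': array([[396.40046151,   0.        , 278.79965572],
       [  0.        , 396.40046151, 207.14350461],
       [  0.        ,   0.        ,   1.        ]]), 'position': array([371.5235217 ,  20.05117528, 957.97990054]), 'attitude': array([-0.08093704,  0.72169229, -0.6835907 ,  0.07289155])}
top riser 0.68 [271. 158.] [709.  65.  -0.]
top slot_mouth 0.93 [271. 180.] [653.  60.   0.]
top latch_knob 0.45 [278. 179.] [636.  41.  62.]
top tray_76 0.93 [158. 257.] [444. 320.   0.]
top tray_76 0.9 [421. 225.] [ 557. -314.    0.]
top tray_76 0.88 [345. 276.] [ 425. -130.    0.]
top tray_62 0.93 [158. 257.] [444. 320.   0.]
top tray_62 0.9 [421. 225.] [ 557. -314.    0.]
top tray_62 0.88 [345. 276.] [ 425. -130.    0.]
top tray_90 0.93 [158. 257.] [444. 320.   0.]
top tray_90 0.9 [421. 225.] [ 557. -314.    0.]
top tray_90 0.88 [345. 276.] [ 425. -130.    0.]
top herb_pot 0.65 [240. 140.
[... 349 characters left out ...]
558651 ,  0.11478233])}
side riser 0.68 [320. 214.] [720.  66.   0.]
side slot_mouth 0.73 [301. 227.] [650.  52.   0.]
side latch_knob 0.63 [301. 211.] [641.  43.  62.]
side tray_76 0.91 [181. 199.] [453. 316.   0.]
side tray_76 0.72 [263. 327.] [ 431. -134.    0.]
side tray_76 0.69 [379. 368.] [ 555. -308.    0.]
side tray_62 0.91 [181. 199.] [453. 316.   0.]
side tray_62 0.72 [263. 327.] [ 431. -134.    0.]
side tray_62 0.69 [379. 368.] [ 555. -308.    0.]
side tray_90 0.91 [181. 199.] [453. 316.   0.]
side tray_90 0.72 [263. 327.] [ 431. -134.    0.]
side tray_90 0.69 [379. 368.] [ 555. -308.    0.]
side herb_pot 0.72 [307. 186.] [726. 133.  42.]
side mug 0.84 [241. 173.] [642. 334.   0.]
```

Run:
```python
from h import *
im=snap('top'); i=imaging.camera_info('top')
for r in spotter.masks_of('top','tray_76')[:3]:
    m=r['pixels'].astype(np.uint8); c=max(cv2.findContours(m,0,2)[0],key=cv2.contourArea)[:,0]
    w=np.array([ray('top',p,16,i)[:2] for p in c],np.float32); print(r['p'],cv2.minAreaRect(w), cv2.contourArea(w))
for r in spotter.masks_of('top','riser')[:1]:
    m=r['pixels'].astype(np.uint8); c=max(cv2.findContours(m,0,2)[0],key=cv2.contourArea)[:,0]
    w=np.array([ray('top',p,42,i)[:2] for p in c],np.float32); print(r['p'],cv2.minAreaRect(w), cv2.contourArea(w))
cv2.imwrite('pics/a.png',cv2.resize(im[100:320,110:490,::-1],None,fx=2.1,fy=2.1,interpolation=cv2.INTER_CUBIC))
```

```text
0.82 ((427.3728332519531, -133.47390747070312), (79.21936798095703, 86.12225341796875), 69.0372085571289) 6396.465252956725
0.62 ((439.08892822265625, 316.9211730957031), (65.54100799560547, 83.55520629882812), 67.17669677734375) 5023.123841487337
0.55 ((554.4937133789062, -304.621337890625), (94.18193054199219, 89.74370574951172), 72.8366928100586) 7892.999078279361
0.68 ((718.3623657226562, 58.700286865234375), (220.72503662109375, 261.1783142089844), 10.650859832763672) 40504.368257329406
```

View pics/a.png

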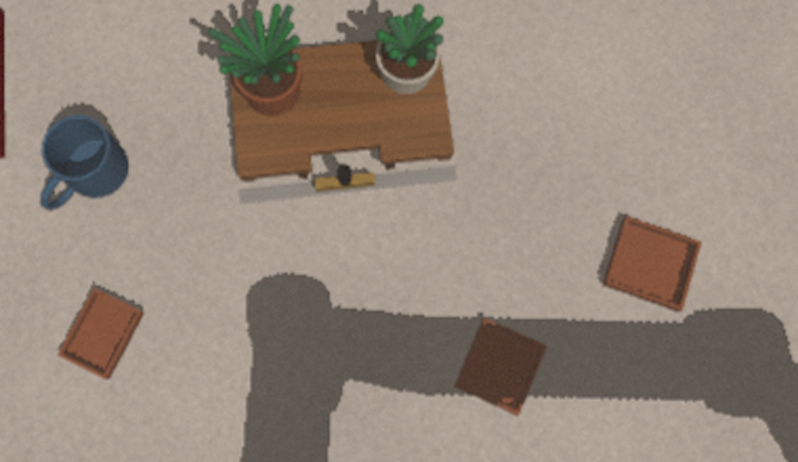

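The top view shows the 76 mm tray at about px (348,275): it measures 79×86 mm from its mask, against 66×84 for the left one and 94×90 for the right one. The knob is at px (274,183), and the deck's front corners are at (224,185) and (325,174).

Run:
```python
from h import *
A=ray('top',(224.3,184.8),42)[:2];B=ray('top',(325.2,173.8),42)[:2]
d=A-B; print(A,B,np.linalg.norm(d),'yaw',np.degrees(np.arctan2(-d[0],d[1])),'mouth',(A+B)/2)
print(ray('top',(274.3,180.5),62), env.nose_length)
```

```text
[621.86951372 169.70966573] [662.24622803 -71.0114412 ] 244.08385931331642 yaw 9.521720218906133 mouth [642.05787087  49.34911226]
[633.11720668  49.88149141  62.        ] 19.0
```

View pics/side0.png

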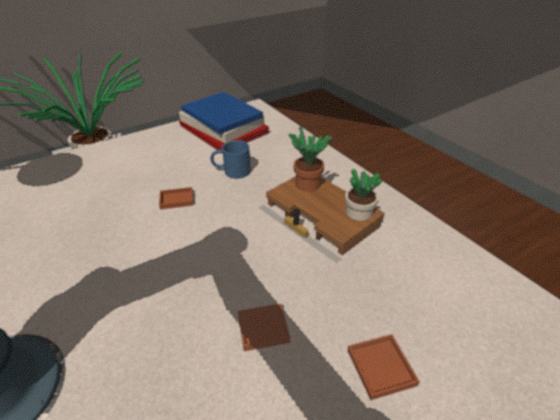

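```bash
python3 -m jog '[{"dx":0.027,"dy":-0.024,"claw":0.03},{"dx":0.054,"dy":-0.048,"claw":0.03},{"dx":0.083,"dy":-0.074,"claw":0.03},{"dx":0.112,"dy":-0.1,"claw":0.03},{"dx":0.14,"dy":-0.125,"claw":0.03},{"dx":0.168,"dy":-0.15,"claw":0.03},{"dx":0.196,"dy":-0.175,"claw":0.03},{"dx":0.224,"dy":-0.2,"claw":0.03}]' 20
python3 -m jog '[{"dx":0.027,"dy":-0.024,"claw":0.03},{"dx":0.054,"dy":-0.048,"claw":0.03},{"dx":0.083,"dy":-0.074,"claw":0.03},{"dx":0.112,"dy":-0.1,"claw":0.03},{"dx":0.14,"dy":-0.125,"claw":0.03},{"dx":0.168,"dy":-0.15,"claw":0.03},{"dx":0.196,"dy":-0.175,"claw":0.03},{"dx":0.224,"dy":-0.2,"claw":0.03}]'
python3 - <<'E'
from h import *
s=monitor.state();print(s['time_s'],s['tcp_pos'],rot(s['ee_rot']).as_matrix().round(3))
E
```

```text
1.05 [ 146.84886714 -633.22059093  222.89908861] [[ 0.974  0.226  0.   ]
 [ 0.226 -0.974 -0.   ]
 [ 0.     0.    -1.   ]]invalid input
invalid input
```

```bash
python3 -m jog '[{"dx":0.027,"dy":-0.024,"dz":0,"rx":0,"ry":0,"rz":0,"claw":0.03},{"dx":0.054,"dy":-0.048,"dz":0,"rx":0,"ry":0,"rz":0,"claw":0.03},{"dx":0.083,"dy":-0.074,"dz":0,"rx":0,"ry":0,"rz":0,"claw":0.03},{"dx":0.112,"dy":-0.1,"dz":0,"rx":0,"ry":0,"rz":0,"claw":0.03},{"dx":0.14,"dy":-0.125,"dz":0,"rx":0,"ry":0,"rz":0,"claw":0.03},{"dx":0.168,"dy":-0.15,"dz":0,"rx":0,"ry":0,"rz":0,"claw":0.03},{"dx":0.196,"dy":-0.175,"dz":0,"rx":0,"ry":0,"rz":0,"claw":0.03},{"dx":0.224,"dy":-0.2,"dz":0,"rx":0,"ry":0,"rz":0,"claw":0.03}]' 20
```

```text
time_s: 1.72
tcp_pos: [320.7, -386.3, 223.2]
ee_rot: [0.0, 0.994, 0.114, 0.0]
wrist_force: [1.0, -0.9, 0.0]
grip_width: 29.9
finger_force: 0.0
```

```bash
python3 -m jog '[{"dx":0.027,"dy":-0.024,"dz":0,"rx":0,"ry":0,"rz":0,"claw":0.03},{"dx":0.054,"dy":-0.048,"dz":0,"rx":0,"ry":0,"rz":0,"claw":0.03},{"dx":0.083,"dy":-0.074,"dz":0,"rx":0,"ry":0,"rz":0,"claw":0.03},{"dx":0.11,"dy":-0.097,"dz":0,"rx":0,"ry":0,"rz":0,"claw":0.03},{"dx":0.135,"dy":-0.12,"dz":0,"rx":0,"ry":0,"rz":0,"claw":0.03},{"dx":0.16,"dy":-0.14,"dz":0,"rx":0,"ry":0,"rz":0,"claw":0.03},{"dx":0.18,"dy":-0.16,"dz":0,"rx":0,"ry":0,"rz":0,"claw":0.03},{"dx":0.2,"dy":-0.176,"dz":0,"rx":0,"ry":0,"rz":0,"claw":0.03}]'
python3 -m jog '[{"dx":0.027,"dy":-0.024,"dz":0,"rx":0,"ry":0,"rz":0.01,"claw":0.03},{"dx":0.054,"dy":-0.048,"dz":0,"rx":0,"ry":0,"rz":0.02,"claw":0.03},{"dx":0.083,"dy":-0.074,"dz":0.01,"rx":0,"ry":0,"rz":0.03,"claw":0.03},{"dx":0.11,"dy":-0.097,"dz":0.02,"rx":0,"ry":0,"rz":0.04,"claw":0.03},{"dx":0.135,"dy":-0.12,"dz":0.03,"rx":0,"ry":0,"rz":0.05,"claw":0.03},{"dx":0.16,"dy":-0.14,"dz":0.03,"rx":0,"ry":0,"rz":0.06,"claw":0.03},{"dx":0.185,"dy":-0.164,"dz":0.03,"rx":0,"ry":0,"rz":0.06,"claw":0.03},{"dx":0.2,"dy":-0.176,"dz":0.03,"rx":0,"ry":0,"rz":0.06,"claw":0.03}]'
python3 - <<'E'
from h import *
s=monitor.state();print(s['tcp_pos'],rot(s['ee_rot']).as_matrix().round(3))
i=imaging.camera_info('wrist');snap('wrist','w1.png')
for n,z in(('slot_mouth',0),('latch_knob',62)):
    for r in spotter.place_of('wrist',n)[:2]: print(n,round(r['p'],2),share(r['point']).round(),ray('wrist',share(r['point']),z,i).round())
E
```

```text
time_s: 2.38
tcp_pos: [475.8, -168.8, 223.2]
ee_rot: [-0.0, 0.993, 0.115, 0.0]
wrist_force: [0.6, -0.5, 1.0]
grip_width: 29.7
finger_force: 0.0
time_s: 3.05
tcp_pos: [631.3, 50.7, 192.8]
ee_rot: [-0.002, 0.996, 0.086, 0.001]
wrist_force: [-0.5, 1.1, 0.4]
grip_width: 30.3
finger_force: 0.0
[631.26069607  50.74527132 192.82270859] [[ 0.985  0.171  0.001]
 [ 0.171 -0.985  0.003]
 [ 0.001 -0.003 -1.   ]]
slot_mouth 0.84 [292. 164.] [645.  46.   0.]
latch_knob 0.59 [285. 190.] [634.  50.  62.]
```

View pics/w1.png

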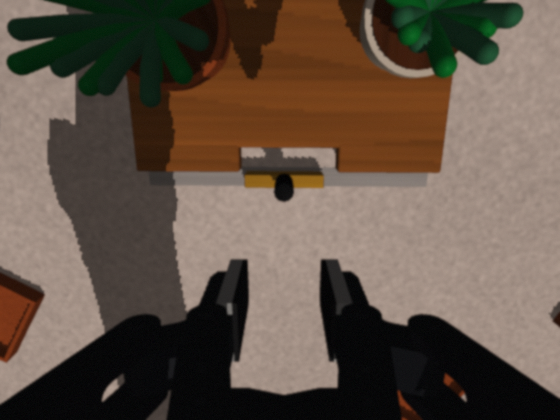

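The wrist view shows the front edge level in the image, with deck corners at (137,171) and (440,172). The notch spans columns 240 to 337, and the knob top is at about (284,189).

Run:
```python
from h import *
A,B,N1,N2=[ray('wrist',p,42)[:2] for p in((137,171.5),(440,172),(240,171),(338,171))]
d=A-B; print(A,B,np.linalg.norm(d),'yaw',np.degrees(np.arctan2(-d[0],d[1])),'mouth',(A+B)/2,(N1+N2)/2)
k=ray('wrist',(284,189),62)[:2]; u=d/np.linalg.norm(d); x=np.array([u[1],-u[0]]); m=(A+B)/2
print('knob',k,'in mouth',(k-m)@x,(k-m)@u)
s=monitor.state(); M=rot(s['ee_rot']).as_matrix(); t=np.array([*(m-12*x),62-19+8+5]); t[2]=45+19
print('delta tool',M.T@(t-s['tcp_pos']))
```

```text
[623.19546033 169.33519718] [665.56736086 -75.53348117] 248.5076409152517 yaw 9.817206730199155 mouth [644.38141059  46.90085801] [645.08113895  46.51760439]
knob [634.26196691  48.73875201] in mouth -9.657891119308363 3.5364012667904547
delta tool [  1.39960755   3.93074526 128.84082127]
```

```bash
python3 -m jog '[{"dx":0.001,"dy":0.003,"dz":0.03,"rx":0,"ry":0,"rz":0,"claw":0.034},{"dx":0.001,"dy":0.003,"dz":0.06,"rx":0,"ry":0,"rz":0,"claw":0.034},{"dx":0.001,"dy":0.003,"dz":0.085,"rx":0,"ry":0,"rz":0,"claw":0.034},{"dx":0.001,"dy":0.003,"dz":0.105,"rx":0,"ry":0,"rz":0,"claw":0.034},{"dx":0.001,"dy":0.003,"dz":0.12,"rx":0,"ry":0,"rz":0,"claw":0.034},{"dx":0.001,"dy":0.003,"dz":0.128,"rx":0,"ry":0,"rz":0,"claw":0.034},{"dx":0.001,"dy":0.003,"dz":0.128,"rx":0,"ry":0,"rz":0,"claw":0.022},{"dx":0.001,"dy":0.003,"dz":0.128,"rx":0,"ry":0,"rz":0,"claw":0.020}]'
python3 -m jog '[{"dx":0,"dy":-0.01,"dz":0,"rx":0,"ry":0,"rz":0,"claw":0.02},{"dx":0,"dy":-0.025,"dz":0,"rx":0,"ry":0,"rz":0,"claw":0.02},{"dx":0,"dy":-0.04,"dz":0,"rx":0,"ry":0,"rz":0,"claw":0.02},{"dx":0,"dy":-0.055,"dz":0,"rx":0,"ry":0,"rz":0,"claw":0.02},{"dx":0,"dy":-0.07,"dz":0,"rx":0,"ry":0,"rz":0,"claw":0.02},{"dx":0,"dy":-0.082,"dz":0,"rx":0,"ry":0,"rz":0,"claw":0.02},{"dx":0,"dy":-0.09,"dz":0,"rx":0,"ry":0,"rz":0,"claw":0.02},{"dx":0,"dy":-0.094,"dz":0,"rx":0,"ry":0,"rz":0,"claw":0.02}]'
python3 - <<'E'
from h import *
s=monitor.state();print(s['tcp_pos'],s['wrist_force'])
i=imaging.camera_info('top');snap('top')
for c in('top',):
    for r in spotter.place_of(c,'latch_knob')[:2]: print(r['p'],ray(c,share(r['point']),62,i).round())
E
```

```text
time_s: 3.87
tcp_pos: [631.8, 42.1, 65.4]
ee_rot: [0.0, 0.997, 0.083, 0.0]
wrist_force: [0.3, -1.0, 0.0]
grip_width: 19.8
finger_force: 0.0
time_s: 4.53
tcp_pos: [615.9, 138.2, 66.1]
ee_rot: [-0.001, 0.996, 0.085, 0.001]
wrist_force: [0.3, 0.4, 0.0]
grip_width: 20.1
finger_force: 0.0
[615.936729   138.18382597  66.08250008] [0.25880334 0.36865578 0.03450744]
0.58 [629.  49.  62.]
```

Run:
```python
from h import *
a=snap('side')[140:280,200:400]; b=snap('top')[110:220,190:350]
f=lambda q:cv2.resize(q[:,:,::-1],(500,360) if q is a else (300,206),interpolation=cv2.INTER_CUBIC)
o=np.zeros((360,800,3),np.uint8); o[:,:500]=f(a); o[:206,500:]=f(b); cv2.imwrite('pics/b.png',o)
```

```text
(no output)
```

View pics/b.png

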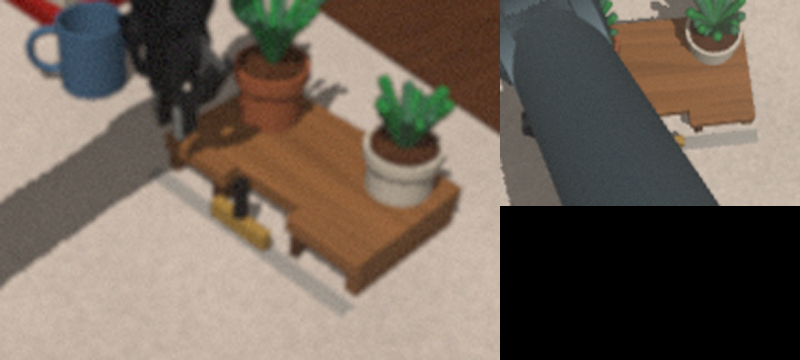

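Run:
```python
from h import *
i=imaging.camera_info('side');K=i['camera_matrix'];M=rot(i['attitude']).as_matrix()
def pr(p):
    c=K@M.T@(np.array(p)-i['position']);c=c[:2]/c[2];return c,(c-[200,140])*[2.5,360/140]
t=monitor.state()['tcp_pos']; m=np.array([645,46.7,0]);x=np.array([.985,.17,0]);y=np.array([-.17,.985,0])
for n,p in(('tip',t+[0,0,-19]),('tipUp',t),('knobtop',m-12*x+[0,0,62]),('cornerL',m+125*y+[0,0,42]),('cornerR',m-125*y+[0,0,42]),('barL',m-12*x+35*y+[0,0,22]),('barR',m-12*x-35*y+[0,0,22])): print(n,*[a.round() for a in pr(p)])
```

```text
tip [270. 199.] [175. 152.]
tipUp [270. 193.] [175. 136.]
knobtop [297. 211.] [244. 184.]
cornerL [265. 192.] [162. 134.]
cornerR [343. 244.] [357. 267.]
barL [286. 218.] [216. 200.]
barR [308. 232.] [270. 237.]
```

The arm passed over the knob without moving it: the side crop shows the latch still shut and the fingertips higher than nominal. I'll go back, descend further and feel for contact.

```bash
python3 -m jog '[{"dx":-0.002,"dy":0.025,"dz":-0.005,"rx":0,"ry":0,"rz":0,"claw":0.03},{"dx":-0.002,"dy":0.055,"dz":-0.005,"rx":0,"ry":0,"rz":0,"claw":0.04},{"dx":-0.002,"dy":0.08,"dz":-0.005,"rx":0,"ry":0,"rz":0,"claw":0.04},{"dx":-0.002,"dy":0.095,"dz":-0.005,"rx":0,"ry":0,"rz":0,"claw":0.04},{"dx":-0.002,"dy":0.095,"dz":0.0,"rx":0,"ry":0,"rz":0,"claw":0.04},{"dx":-0.002,"dy":0.095,"dz":0.008,"rx":0,"ry":0,"rz":0,"claw":0.04},{"dx":-0.002,"dy":0.095,"dz":0.016,"rx":0,"ry":0,"rz":0,"claw":0.04},{"dx":-0.002,"dy":0.095,"dz":0.018,"rx":0,"ry":0,"rz":0,"claw":0.03}]'
python3 -m jog '[{"dx":0,"dy":0,"dz":0,"rx":0,"ry":0,"rz":0,"claw":0.01},{"dx":0,"dy":0,"dz":0,"rx":0,"ry":0,"rz":0,"claw":0.01},{"dx":0,"dy":0,"dz":0,"rx":0,"ry":0,"rz":0,"claw":0.01},{"dx":0,"dy":0,"dz":0,"rx":0,"ry":0,"rz":0,"claw":0.01},{"dx":0,"dy":0,"dz":0,"rx":0,"ry":0,"rz":0,"claw":0.01},{"dx":0,"dy":0,"dz":0,"rx":0,"ry":0,"rz":0,"claw":0.01},{"dx":0,"dy":0,"dz":0,"rx":0,"ry":0,"rz":0,"claw":0.01},{"dx":0,"dy":0,"dz":0,"rx":0,"ry":0,"rz":0,"claw":0.01}]' 20
```

```text
time_s: 5.4
tcp_pos: [627.6, 43.5, 44.6]
ee_rot: [-0.001, 0.996, 0.085, -0.002]
wrist_force: [-0.6, -0.2, -1.5]
grip_width: 30.5
finger_force: 0.0
time_s: 6.07
tcp_pos: [627.1, 46.7, 45.4]
ee_rot: [-0.003, 0.996, 0.086, -0.002]
wrist_force: [-1.8, 5.2, -5.7]
grip_width: 14.2
finger_force: 19.6
```

```bash
python3 -m jog '[{"dx":0,"dy":-0.01,"dz":0,"rx":0,"ry":0,"rz":0,"claw":0.01},{"dx":0,"dy":-0.025,"dz":0,"rx":0,"ry":0,"rz":0,"claw":0.01},{"dx":0,"dy":-0.04,"dz":0,"rx":0,"ry":0,"rz":0,"claw":0.01},{"dx":0,"dy":-0.055,"dz":0,"rx":0,"ry":0,"rz":0,"claw":0.01},{"dx":0,"dy":-0.068,"dz":0,"rx":0,"ry":0,"rz":0,"claw":0.01},{"dx":0,"dy":-0.08,"dz":0,"rx":0,"ry":0,"rz":0,"claw":0.01},{"dx":0,"dy":-0.088,"dz":0,"rx":0,"ry":0,"rz":0,"claw":0.01},{"dx":0,"dy":-0.093,"dz":0,"rx":0,"ry":0,"rz":0,"claw":0.01}]' 20
python3 -m jog '[{"dx":0,"dy":0,"dz":0,"rx":0,"ry":0,"rz":0,"claw":0.01},{"dx":0,"dy":0,"dz":0,"rx":0,"ry":0,"rz":0,"claw":0.03},{"dx":0,"dy":0,"dz":0,"rx":0,"ry":0,"rz":0,"claw":0.03},{"dx":0,"dy":0,"dz":0,"rx":0,"ry":0,"rz":0,"claw":0.03},{"dx":0,"dy":0,"dz":-0.03,"rx":0,"ry":0,"rz":0,"claw":0.03},{"dx":0,"dy":0,"dz":-0.06,"rx":0,"ry":0,"rz":0,"claw":0.03},{"dx":0,"dy":0,"dz":-0.1,"rx":0,"ry":0,"rz":0,"claw":0.03},{"dx":0,"dy":0,"dz":-0.12,"rx":0,"ry":0,"rz":0,"claw":0.03}]'
python3 - <<'E'
from h import *
s=monitor.state();print(s['tcp_pos'],rot(s['ee_rot']).as_matrix().round(3))
i=imaging.camera_info('wrist');snap('wrist','w2.png')
for n,z in(('latch_knob',62),):
    for r in spotter.place_of('wrist',n)[:2]:
        p=ray('wrist',share(r['point']),z,i)[:2]-[645,46.7]; print(n,round(r['p'],2),share(r['point']).round(),p@[.985,.17],p@[-.17,.985])
for r in spotter.masks_of('wrist','tray_76')[:3]:
    m=r['pixels'].astype(np.uint8); c=max(cv2.findContours(m,0,2)[0],key=cv2.contourArea)[:,0]
    print(r['p'],c.min(0),c.max(0))
E
```

```text
time_s: 6.73
tcp_pos: [612.4, 134.0, 45.5]
ee_rot: [0.0, 0.996, 0.085, -0.001]
wrist_force: [-0.3, -1.9, -10.6]
grip_width: 14.6
finger_force: 19.6
time_s: 7.4
tcp_pos: [618.3, 134.0, 174.1]
ee_rot: [-0.001, 0.997, 0.083, 0.005]
wrist_force: [0.7, 0.9, 1.5]
grip_width: 30.3
finger_force: 0.0
[618.29656461 134.0466802  174.05111488] [[ 0.986  0.166  0.011]
 [ 0.166 -0.986  0.003]
 [ 0.011 -0.001 -1.   ]]
latch_knob 0.67 [282. 202.] -12.015551864423692 91.51725215518996
0.61 [500 354] [559 397]
0.59 [ 18 279] [118 367]
```

```bash
python3 -m jog '[{"dx":-0.028,"dy":0.026,"dz":-0.01,"rx":0,"ry":0,"rz":-0.12,"claw":0.03},{"dx":-0.057,"dy":0.053,"dz":-0.02,"rx":0,"ry":0,"rz":-0.24,"claw":0.03},{"dx":-0.087,"dy":0.08,"dz":-0.033,"rx":0,"ry":0,"rz":-0.36,"claw":0.03},{"dx":-0.117,"dy":0.107,"dz":-0.033,"rx":0,"ry":0,"rz":-0.48,"claw":0.03},{"dx":-0.147,"dy":0.134,"dz":-0.033,"rx":0,"ry":0,"rz":-0.6,"claw":0.03},{"dx":-0.177,"dy":0.162,"dz":-0.033,"rx":0,"ry":0,"rz":-0.72,"claw":0.03},{"dx":-0.207,"dy":0.19,"dz":-0.033,"rx":0,"ry":0,"rz":-0.84,"claw":0.03},{"dx":-0.235,"dy":0.217,"dz":-0.033,"rx":0,"ry":0,"rz":-0.96,"claw":0.03}]'
python3 -m jog '[{"dx":0.004,"dy":0.004,"dz":0,"rx":0,"ry":0,"rz":-0.07,"claw":0.03},{"dx":0.004,"dy":0.004,"dz":0,"rx":0,"ry":0,"rz":-0.07,"claw":0.03},{"dx":0.004,"dy":0.004,"dz":0,"rx":0,"ry":0,"rz":-0.07,"claw":0.03},{"dx":0.004,"dy":0.004,"dz":0,"rx":0,"ry":0,"rz":-0.07,"claw":0.03},{"dx":0.004,"dy":0.004,"dz":0,"rx":0,"ry":0,"rz":-0.07,"claw":0.03},{"dx":0.004,"dy":0.004,"dz":0,"rx":0,"ry":0,"rz":-0.07,"claw":0.03},{"dx":0.004,"dy":0.004,"dz":0,"rx":0,"ry":0,"rz":-0.07,"claw":0.03},{"dx":0.004,"dy":0.004,"dz":0,"rx":0,"ry":0,"rz":-0.07,"claw":0.03}]'
python3 - <<'E'
from h import *
s=monitor.state();print(s['tcp_pos'],s['joint_positions'],rot(s['ee_rot']).as_matrix().round(3))
i=imaging.camera_info('wrist');snap('wrist','w3.png')
for r in spotter.masks_of('wrist','tray_76')[:2]:
    m=r['pixels'].astype(np.uint8); c=max(cv2.findContours(m,0,2)[0],key=cv2.contourArea)[:,0]
    w=np.array([ray('wrist',p,14,i)[:2] for p in c],np.float32); q=cv2.minAreaRect(w); print(r['p'],c.min(0),c.max(0),q, cv2.boxPoints(q).round())
E
```

```text
time_s: 8.22
tcp_pos: [433.8, -99.9, 199.5]
ee_rot: [-0.0, 0.864, 0.504, -0.0]
wrist_force: [0.5, -0.3, 0.3]
grip_width: 30.1
finger_force: 0.0
time_s: 8.88
tcp_pos: [441.3, -96.3, 199.9]
ee_rot: [-0.0, 0.847, 0.532, -0.0]
wrist_force: [1.0, -0.3, -1.1]
grip_width: 30.0
finger_force: 0.0
[441.30914278 -96.29610695 199.8779952 ] [ 0.63088534  0.05722545 -0.5165953   2.05709145  0.03280988  1.03517375
 -0.35016007] [[ 0.434  0.901 -0.   ]
 [ 0.901 -0.434  0.   ]
 [-0.    -0.    -1.   ]]
0.64 [242 176] [335 261] ((428.6523742675781, -134.1507110595703), (80.35179138183594, 85.15812683105469), 68.6619644165039) [[ 374. -156.]
 [ 454. -187.]
 [ 483. -112.]
 [ 404.  -81.]]
0.58 [425 263] [517 349] ((554.5630493164062, -303.3935546875), (100.23573303222656, 91.1611099243164), 72.8315200805664) [[ 496. -338.]
 [ 583. -365.]
 [ 613. -269.]
 [ 526. -242.]]
```

View pics/w3.png

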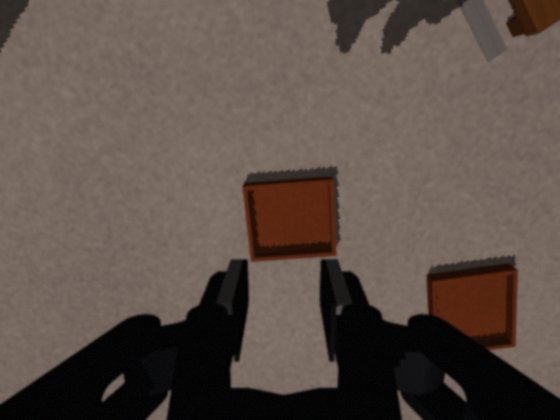

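The wrist view shows the tray at px (243–335, 177–260). Its long side lies along the tool's y within about 4°. The rear wall's centre works out at about (391, -120).

```bash
python3 -m jog '[{"dx":-0.02,"dy":-0.017,"dz":0,"rx":0,"ry":0,"rz":-0.04,"claw":0.03},{"dx":-0.043,"dy":-0.035,"dz":0.01,"rx":0,"ry":0,"rz":-0.078,"claw":0.03},{"dx":-0.043,"dy":-0.035,"dz":0.04,"rx":0,"ry":0,"rz":-0.078,"claw":0.03},{"dx":-0.043,"dy":-0.035,"dz":0.075,"rx":0,"ry":0,"rz":-0.078,"claw":0.03},{"dx":-0.043,"dy":-0.035,"dz":0.105,"rx":0,"ry":0,"rz":-0.078,"claw":0.03},{"dx":-0.043,"dy":-0.035,"dz":0.125,"rx":0,"ry":0,"rz":-0.078,"claw":0.03},{"dx":-0.043,"dy":-0.035,"dz":0.13,"rx":0,"ry":0,"rz":-0.078,"claw":0.03},{"dx":-0.043,"dy":-0.035,"dz":0.13,"rx":0,"ry":0,"rz":-0.078,"claw":0.03}]'
python3 - <<'E'
from h import *
i=imaging.camera_info('wrist');s=monitor.state();snap('wrist','w4.png')
print(s['tcp_pos'],rot(s['ee_rot']).as_matrix().round(3))
for r in spotter.masks_of('wrist','tray_76')[:1]:
    m=r['pixels'].astype(np.uint8); c=max(cv2.findContours(m,0,2)[0],key=cv2.contourArea)[:,0]
    w=np.array([ray('wrist',p,14,i)[:2] for p in c],np.float32); q=cv2.minAreaRect(w); print(r['p'],c.min(0),c.max(0),q, cv2.boxPoints(q).round())
E
```

```text
time_s: 9.65
tcp_pos: [389.4, -119.9, 68.7]
ee_rot: [-0.002, 0.825, 0.564, -0.001]
wrist_force: [0.0, -0.1, 0.4]
grip_width: 30.0
finger_force: 0.0
[ 389.4119115  -119.85624138   68.66413726] [[ 0.363  0.932 -0.004]
 [ 0.932 -0.363  0.002]
 [ 0.    -0.004 -1.   ]]
0.93 [540 322] [559 396] ((516.9638061523438, -269.1937561035156), (59.673133850097656, 12.376748085021973), 80.70256042480469) [[ 506. -298.]
 [ 518. -300.]
 [ 528. -241.]
 [ 516. -239.]]
```

View pics/w4.png

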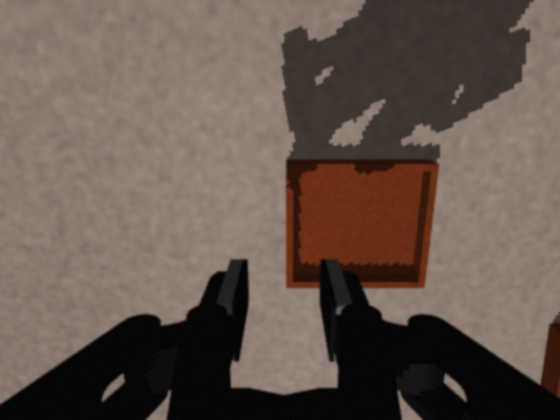

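The wrist view shows the tray square to the gripper. Its left (rear) wall at column 290 lies between the fingertips at columns 245 and 323.

```bash
python3 -m jog '[{"dx":0,"dy":0.001,"dz":0.015,"rx":0,"ry":0,"rz":0,"claw":0.03},{"dx":0,"dy":0.001,"dz":0.03,"rx":0,"ry":0,"rz":0,"claw":0.03},{"dx":0,"dy":0.001,"dz":0.038,"rx":0,"ry":0,"rz":0,"claw":0.03},{"dx":0,"dy":0.001,"dz":0.042,"rx":0,"ry":0,"rz":0,"claw":0.03},{"dx":0,"dy":0.001,"dz":0.042,"rx":0,"ry":0,"rz":0,"claw":0.015},{"dx":0,"dy":0.001,"dz":0.042,"rx":0,"ry":0,"rz":0,"claw":0},{"dx":0,"dy":0.001,"dz":0.042,"rx":0,"ry":0,"rz":0,"claw":0},{"dx":0,"dy":0.001,"dz":0.042,"rx":0,"ry":0,"rz":0,"claw":0}]' 30
```

```text
time_s: 10.42
tcp_pos: [392.5, -121.0, 28.7]
ee_rot: [0.001, 0.826, 0.564, 0.0]
wrist_force: [-0.2, 0.7, 0.1]
grip_width: 0.1
finger_force: 0.0
```

```bash
python3 -m jog '[{"dx":0,"dy":0,"dz":0,"rx":0,"ry":0,"rz":0,"claw":0.03},{"dx":0,"dy":0,"dz":0,"rx":0,"ry":0,"rz":0,"claw":0.03},{"dx":0,"dy":0,"dz":0.0,"rx":0,"ry":0,"rz":0,"claw":0.03},{"dx":0,"dy":0,"dz":0.009,"rx":0,"ry":0,"rz":0,"claw":0.03},{"dx":0,"dy":0,"dz":0.009,"rx":0,"ry":0,"rz":0,"claw":0.015},{"dx":0,"dy":0,"dz":0.009,"rx":0,"ry":0,"rz":0,"claw":0},{"dx":0,"dy":0,"dz":0.009,"rx":0,"ry":0,"rz":0,"claw":0},{"dx":0,"dy":0,"dz":0.009,"rx":0,"ry":0,"rz":0,"claw":0}]' 30
```

```text
time_s: 11.08
tcp_pos: [391.7, -120.7, 18.8]
ee_rot: [-0.0, 0.825, 0.564, -0.0]
wrist_force: [0.2, -0.5, -0.1]
grip_width: 0.1
finger_force: 0.0
```

```bash
python3 -m jog '[{"dx":0,"dy":0,"dz":0,"rx":0,"ry":0,"rz":0,"claw":0.03},{"dx":0,"dy":0,"dz":0,"rx":0,"ry":0,"rz":0,"claw":0.03},{"dx":0,"dy":0,"dz":0.0,"rx":0,"ry":0,"rz":0,"claw":0.03},{"dx":0,"dy":0,"dz":0.003,"rx":0,"ry":0,"rz":0,"claw":0.03},{"dx":0,"dy":0,"dz":0.006,"rx":0,"ry":0,"rz":0,"claw":0.015},{"dx":0,"dy":0,"dz":0.006,"rx":0,"ry":0,"rz":0,"claw":0},{"dx":0,"dy":0,"dz":0.006,"rx":0,"ry":0,"rz":0,"claw":0},{"dx":0,"dy":0,"dz":0.006,"rx":0,"ry":0,"rz":0,"claw":0}]' 30
python3 - <<'E'
from h import *
a=snap('wrist')[130:330,180:460]; b=snap('side')[240:400,180:360]
o=np.zeros((400,800,3),np.uint8); o[:343,:480]=cv2.resize(a,(480,343)); o[:284,480:]=cv2.resize(b,(320,284)); cv2.imwrite('pics/c.png',o[:,:,::-1])
E
```

```text
time_s: 11.75
tcp_pos: [391.6, -120.7, 12.8]
ee_rot: [-0.0, 0.825, 0.564, -0.0]
wrist_force: [0.1, -0.2, 0.4]
grip_width: -0.1
finger_force: 0.0
```

View pics/c.png

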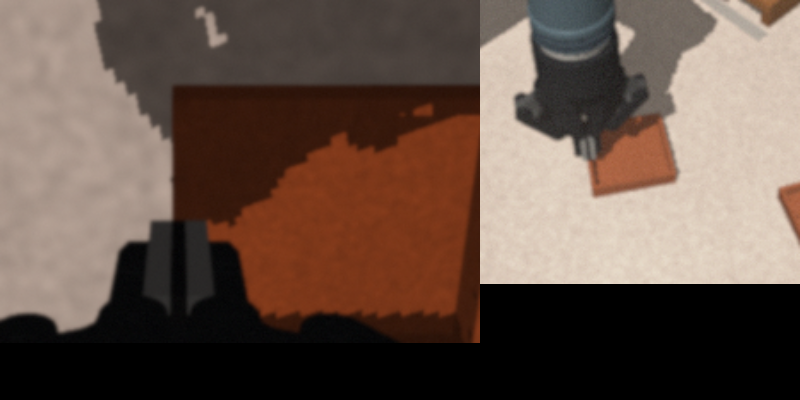

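Run:
```python
from h import *
for z in(0,10,20,30,40,50): print(z, ray('side',(240.5,328),z).round())
s=monitor.state(); print(s['tcp_pos'],s['joint_positions'],s['effort'])
```

```text
0 [ 396. -113.    0.]
10 [ 393. -119.   10.]
20 [ 391. -126.   20.]
30 [ 388. -132.   30.]
40 [ 385. -138.   40.]
50 [ 383. -144.   50.]
[ 391.82397355 -120.7921528    12.96928304] [ 0.6050225   0.31395384 -0.43607166  2.27610734  0.23616401  0.59229951
 -0.38062155] [-4.96751047e-03 -2.82368588e+01 -2.26732403e+00 -1.47536159e+01
  6.39918275e-03  4.62990356e-03  1.70928837e-05]
```

```bash
python3 -m jog '[{"dx":0,"dy":0,"dz":0,"rx":0,"ry":0,"rz":0,"claw":0.03},{"dx":0,"dy":0,"dz":0,"rx":0,"ry":0,"rz":0,"claw":0.03},{"dx":0,"dy":0,"dz":0.0,"rx":0,"ry":0,"rz":0,"claw":0.03},{"dx":0,"dy":0,"dz":0.003,"rx":0,"ry":0,"rz":0,"claw":0.03},{"dx":0,"dy":0,"dz":0.006,"rx":0,"ry":0,"rz":0,"claw":0.015},{"dx":0,"dy":0,"dz":0.006,"rx":0,"ry":0,"rz":0,"claw":0},{"dx":0,"dy":0,"dz":0.006,"rx":0,"ry":0,"rz":0,"claw":0},{"dx":0,"dy":0,"dz":0.006,"rx":0,"ry":0,"rz":0,"claw":0}]' 30
```

```text
time_s: 12.52
tcp_pos: [391.4, -120.7, 6.7]
ee_rot: [-0.0, 0.826, 0.564, -0.0]
wrist_force: [-0.2, -0.4, -1.5]
grip_width: 1.4
finger_force: 29.3
```

```bash
python3 -m jog '[{"dx":0,"dy":0,"dz":0,"rx":0,"ry":0,"rz":0,"claw":0.03},{"dx":0,"dy":0,"dz":0,"rx":0,"ry":0,"rz":0,"claw":0.03},{"dx":0,"dy":0,"dz":0.0,"rx":0,"ry":0,"rz":0,"claw":0.03},{"dx":0,"dy":0,"dz":0.003,"rx":0,"ry":0,"rz":0,"claw":0.03},{"dx":0,"dy":0,"dz":0.005,"rx":0,"ry":0,"rz":0,"claw":0.015},{"dx":0,"dy":0,"dz":0.005,"rx":0,"ry":0,"rz":0,"claw":0},{"dx":0,"dy":0,"dz":0.005,"rx":0,"ry":0,"rz":0,"claw":0},{"dx":0,"dy":0,"dz":0.005,"rx":0,"ry":0,"rz":0,"claw":0}]' 30
```

```text
time_s: 13.18
tcp_pos: [391.4, -120.7, 1.7]
ee_rot: [-0.0, 0.825, 0.564, -0.0]
wrist_force: [0.2, -0.1, -0.5]
grip_width: 2.9
finger_force: 32.2
```

```bash
python3 -m jog '[{"dx":0.01,"dy":0.004,"dz":0,"rx":0,"ry":0,"rz":-0.03,"claw":0},{"dx":0.03,"dy":0.012,"dz":0,"rx":0,"ry":0,"rz":-0.09,"claw":0},{"dx":0.055,"dy":0.022,"dz":0,"rx":0,"ry":0,"rz":-0.16,"claw":0},{"dx":0.08,"dy":0.033,"dz":0,"rx":0,"ry":0,"rz":-0.24,"claw":0},{"dx":0.108,"dy":0.044,"dz":0,"rx":0,"ry":0,"rz":-0.32,"claw":0},{"dx":0.136,"dy":0.056,"dz":0,"rx":0,"ry":0,"rz":-0.4,"claw":0},{"dx":0.164,"dy":0.067,"dz":0,"rx":0,"ry":0,"rz":-0.48,"claw":0},{"dx":0.182,"dy":0.074,"dz":0,"rx":0,"ry":0,"rz":-0.53,"claw":0}]' 40
python3 -m jog '[{"dx":0.004,"dy":0.004,"dz":0,"rx":0,"ry":0,"rz":-0.013,"claw":0},{"dx":0.004,"dy":0.004,"dz":0,"rx":0,"ry":0,"rz":-0.013,"claw":0},{"dx":0.004,"dy":0.004,"dz":0,"rx":0,"ry":0,"rz":-0.013,"claw":0},{"dx":0.004,"dy":0.004,"dz":0,"rx":0,"ry":0,"rz":-0.013,"claw":0},{"dx":0.004,"dy":0.004,"dz":0,"rx":0,"ry":0,"rz":-0.013,"claw":0},{"dx":0.004,"dy":0.004,"dz":0,"rx":0,"ry":0,"rz":-0.013,"claw":0},{"dx":0.004,"dy":0.004,"dz":0,"rx":0,"ry":0,"rz":-0.013,"claw":0},{"dx":0.004,"dy":0.004,"dz":0,"rx":0,"ry":0,"rz":-0.013,"claw":0}]'
cat >> h.py <<'E'
m0=np.array([645,46.7]);th=np.radians(9.8);X=np.array([np.cos(th),np.sin(th)]);Y=np.array([-X[1],X[0]])
def slot(p): p=np.array(p)[:2]-m0; return np.round([p@X,p@Y],1)
def tcp():
    s=monitor.state(); M=rot(s['ee_rot']).as_matrix()
    print('tcp slot',slot(s['tcp_pos']),'z',s['tcp_pos'][2].round(1),'tool y vs slot x deg',np.degrees(np.arctan2(M[1,1],M[0,1])).round(1)-9.8,'f',np.round(s['wrist_force'],1),s['grip_width'])
E
python3 - <<'E'
from h import *
tcp()
for cam in('wrist','side','top'):
    i=imaging.camera_info(cam);snap(cam,'v_'+cam+'.png')
    for r in spotter.masks_of(cam,'tray_76')[:3]:
        m=r['pixels'].astype(np.uint8); c=max(cv2.findContours(m,0,2)[0],key=cv2.contourArea)[:,0]
        w=np.array([slot(ray(cam,p,14,i)) for p in c],np.float32); q=cv2.minAreaRect(w)
        if abs(q[0][0])<140 and abs(q[0][1])<90: print(cam,r['p'],c.min(0),c.max(0),q)
E
```

```text
time_s: 13.85
tcp_pos: [529.1, 24.8, 2.3]
ee_rot: [0.0, 0.647, 0.763, 0.001]
wrist_force: [0.2, -0.0, -1.5]
grip_width: 2.3
finger_force: 42.2
time_s: 14.52
tcp_pos: [529.1, 25.1, 1.8]
ee_rot: [-0.0, 0.644, 0.765, -0.001]
wrist_force: [-1.6, -0.1, 0.5]
grip_width: 2.3
finger_force: 42.5
tcp slot [-117.9   -1.5] z 1.8 tool y vs slot x deg 0.0 f [-1.6 -0.1  0.5] 2.287007338945747
wrist 0.7 [277 183] [499 363] ((-77.90153503417969, -0.6210174560546875), (86.14697265625, 81.63400268554688), 0.5388145446777344)
```

View pics/v_wrist.png

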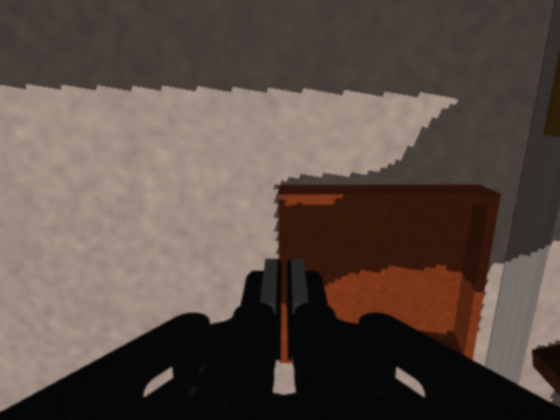

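The wrist view shows the tray gripped at its near wall, aligned within 0.5° of the slot and centred within 1 mm. I'm inserting now.

```bash
python3 -m jog '[{"dx":0.001,"dy":0.01,"dz":0,"rx":0,"ry":0,"rz":0,"claw":0},{"dx":0.001,"dy":0.023,"dz":0,"rx":0,"ry":0,"rz":0,"claw":0},{"dx":0.001,"dy":0.034,"dz":0,"rx":0,"ry":0,"rz":0,"claw":0},{"dx":0.001,"dy":0.044,"dz":0,"rx":0,"ry":0,"rz":0,"claw":0},{"dx":0.001,"dy":0.052,"dz":0,"rx":0,"ry":0,"rz":0,"claw":0},{"dx":0.001,"dy":0.058,"dz":0,"rx":0,"ry":0,"rz":0,"claw":0},{"dx":0.001,"dy":0.064,"dz":0,"rx":0,"ry":0,"rz":0,"claw":0},{"dx":0.001,"dy":0.07,"dz":0,"rx":0,"ry":0,"rz":0,"claw":0}]'
python3 -m jog '[{"dx":0,"dy":0.004,"dz":0,"rx":0,"ry":0,"rz":0,"claw":0},{"dx":0,"dy":0.008,"dz":0,"rx":0,"ry":0,"rz":0,"claw":0},{"dx":0,"dy":0.012,"dz":0,"rx":0,"ry":0,"rz":0,"claw":0},{"dx":0,"dy":0.016,"dz":0,"rx":0,"ry":0,"rz":0,"claw":0},{"dx":0,"dy":0.02,"dz":0,"rx":0,"ry":0,"rz":0,"claw":0},{"dx":0,"dy":0.024,"dz":0,"rx":0,"ry":0,"rz":0,"claw":0},{"dx":0,"dy":0.028,"dz":0,"rx":0,"ry":0,"rz":0,"claw":0},{"dx":0,"dy":0.03,"dz":0,"rx":0,"ry":0,"rz":0,"claw":0}]'
python3 -c "
from h import *
tcp()"
```

```text
time_s: 15.48
tcp_pos: [597.0, 39.4, 1.8]
ee_rot: [-0.002, 0.644, 0.765, -0.002]
wrist_force: [-6.6, -0.4, 6.6]
grip_width: 2.2
finger_force: 43.2
time_s: 16.15
tcp_pos: [628.6, 44.8, 1.8]
ee_rot: [-0.0, 0.644, 0.765, -0.0]
wrist_force: [-3.4, 0.1, 4.6]
grip_width: 2.6
finger_force: 42.8
tcp slot [-16.5   0.9] z 1.8 tool y vs slot x deg 0.0 f [-3.4  0.1  4.6] 2.5690080407091886
```

```bash
python3 -m jog '[{"dx":0,"dy":0,"dz":0,"rx":0,"ry":0,"rz":0,"claw":0.02},{"dx":0,"dy":0,"dz":0,"rx":0,"ry":0,"rz":0,"claw":0.02},{"dx":0,"dy":0,"dz":0,"rx":0,"ry":0,"rz":0,"claw":0.02},{"dx":0,"dy":0,"dz":-0.015,"rx":0,"ry":0,"rz":0,"claw":0.02},{"dx":0,"dy":0,"dz":-0.035,"rx":0,"ry":0,"rz":0,"claw":0.02},{"dx":0,"dy":-0.02,"dz":-0.035,"rx":0,"ry":0,"rz":0,"claw":0.01},{"dx":0,"dy":-0.045,"dz":-0.035,"rx":0,"ry":0,"rz":0,"claw":0},{"dx":0,"dy":-0.045,"dz":-0.035,"rx":0,"ry":0,"rz":0,"claw":0}]' 20
python3 -m jog '[{"dx":0,"dy":0,"dz":0.0,"rx":0,"ry":0,"rz":0,"claw":0},{"dx":0,"dy":0,"dz":0.015,"rx":0,"ry":0,"rz":0,"claw":0},{"dx":0,"dy":0,"dz":0.03,"rx":0,"ry":0,"rz":0,"claw":0},{"dx":0,"dy":0,"dz":0.033,"rx":0,"ry":0,"rz":0,"claw":0},{"dx":0,"dy":0.01,"dz":0.033,"rx":0,"ry":0,"rz":0,"claw":0},{"dx":0,"dy":0.02,"dz":0.033,"rx":0,"ry":0,"rz":0,"claw":0},{"dx":0,"dy":0.025,"dz":0.033,"rx":0,"ry":0,"rz":0,"claw":0},{"dx":0,"dy":0.025,"dz":0.033,"rx":0,"ry":0,"rz":0,"claw":0}]'
cat >> h.py <<'E'
def tray(cam,z=14):
    i=imaging.camera_info(cam);snap(cam,'t_'+cam+'.png')
    for r in spotter.masks_of(cam,'tray_76')[:3]:
        m=r['pixels'].astype(np.uint8); c=max(cv2.findContours(m,0,2)[0],key=cv2.contourArea)[:,0]
        w=np.array([slot(ray(cam,p,z,i)) for p in c],np.float32)
        if abs(w.mean(0)[1])<90: print(cam,r['p'],c.min(0),c.max(0),'slot',w.min(0),w.max(0))
E
python3 -c "
from h import *
tcp();tray('wrist');tray('side')"
```

```text
time_s: 16.82
tcp_pos: [579.2, 35.8, 37.1]
ee_rot: [-0.001, 0.644, 0.765, -0.003]
wrist_force: [-1.6, -0.2, -1.5]
grip_width: 0.1
finger_force: 0.0
time_s: 17.48
tcp_pos: [612.0, 42.1, 4.7]
ee_rot: [0.001, 0.644, 0.765, 0.002]
wrist_force: [-0.3, 0.4, 0.2]
grip_width: -0.3
finger_force: 0.0
tcp slot [-33.3   1.1] z 4.7 tool y vs slot x deg 0.0 f [-0.3  0.4  0.2] -0.3268989422076823
wrist 0.77 [317 183] [434 329] slot [-20.6 -23.8] [26. 42.]
side 0.81 [296 216] [315 239] slot [-27.8 -48.9] [30.2 21.2]
```

```bash
python3 -m jog '[{"dx":-0.001,"dy":0.003,"dz":0,"rx":0,"ry":0,"rz":0,"claw":0},{"dx":-0.001,"dy":0.006,"dz":0,"rx":0,"ry":0,"rz":0,"claw":0},{"dx":-0.001,"dy":0.009,"dz":0,"rx":0,"ry":0,"rz":0,"claw":0},{"dx":-0.001,"dy":0.012,"dz":0,"rx":0,"ry":0,"rz":0,"claw":0},{"dx":-0.001,"dy":0.015,"dz":0,"rx":0,"ry":0,"rz":0,"claw":0},{"dx":-0.001,"dy":0.017,"dz":0,"rx":0,"ry":0,"rz":0,"claw":0},{"dx":-0.001,"dy":0.018,"dz":0,"rx":0,"ry":0,"rz":0,"claw":0},{"dx":-0.001,"dy":0.018,"dz":0,"rx":0,"ry":0,"rz":0,"claw":0}]'
python3 -c "
from h import *
tcp();tray('wrist');tray('side')"
```

```text
time_s: 18.35
tcp_pos: [626.5, 43.3, 3.7]
ee_rot: [-0.0, 0.644, 0.765, -0.0]
wrist_force: [-2.0, -0.5, 1.5]
grip_width: 0.1
finger_force: 0.9
tcp slot [-18.8  -0.2] z 3.7 tool y vs slot x deg 0.0 f [-2.  -0.5  1.5] 0.10493146551750145
wrist 0.58 [298 180] [397 321] slot [-14.  -20.3] [24.8 42.1]
side 0.72 [300 217] [315 238] slot [-20.2 -48.1] [32.1 14.7]
```

View pics/t_wrist.png

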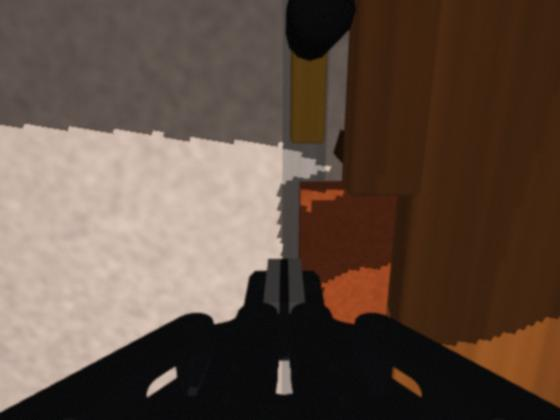

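The wrist view shows the tray in the slot with its near edge at column 298, about 14 mm short of the deck's edge (column 345). The latch is clear at the top of the picture, and the finger touches the tray wall.

```bash
python3 -m jog '[{"dx":0,"dy":0.003,"dz":0,"rx":0,"ry":0,"rz":0,"claw":0},{"dx":0,"dy":0.006,"dz":0,"rx":0,"ry":0,"rz":0,"claw":0},{"dx":0,"dy":0.009,"dz":0,"rx":0,"ry":0,"rz":0,"claw":0},{"dx":0,"dy":0.011,"dz":0,"rx":0,"ry":0,"rz":0,"claw":0},{"dx":0,"dy":0.012,"dz":0,"rx":0,"ry":0,"rz":0,"claw":0},{"dx":0,"dy":0.013,"dz":0,"rx":0,"ry":0,"rz":0,"claw":0},{"dx":0,"dy":0.0135,"dz":0,"rx":0,"ry":0,"rz":0,"claw":0},{"dx":0,"dy":0.0135,"dz":0,"rx":0,"ry":0,"rz":0,"claw":0}]'
python3 -c "
from h import *
tcp();tray('wrist');tray('side')"
```

```text
time_s: 19.22
tcp_pos: [640.1, 45.6, 3.9]
ee_rot: [0.0, 0.644, 0.765, -0.0]
wrist_force: [-2.0, 0.5, -0.5]
grip_width: -0.2
finger_force: 0.6
tcp slot [-5.  -0.2] z 3.9 tool y vs slot x deg 0.0 f [-2.   0.5 -0.5] -0.1647901832075429
wrist 0.76 [298 180] [357 321] slot [  0.  -20.4] [23.1 42. ]
side 0.56 [303 218] [316 237] slot [-10.2 -49.6] [31.2  5.6]
```

```bash
python3 -m jog '[{"dx":0,"dy":0.0005,"dz":0,"rx":0,"ry":0,"rz":0,"claw":0},{"dx":0,"dy":0.001,"dz":0,"rx":0,"ry":0,"rz":0,"claw":0},{"dx":0,"dy":0.0015,"dz":0,"rx":0,"ry":0,"rz":0,"claw":0},{"dx":0,"dy":0.0015,"dz":0,"rx":0,"ry":0,"rz":0,"claw":0},{"dx":0,"dy":0.0015,"dz":0,"rx":0,"ry":0,"rz":0,"claw":0},{"dx":0,"dy":0.0015,"dz":0,"rx":0,"ry":0,"rz":0,"claw":0},{"dx":0,"dy":-0.01,"dz":0,"rx":0,"ry":0,"rz":0,"claw":0},{"dx":0,"dy":-0.025,"dz":0,"rx":0,"ry":0,"rz":0,"claw":0}]'
python3 -m jog '[{"dx":0,"dy":-0.01,"dz":-0.03,"rx":0,"ry":0,"rz":0,"claw":0},{"dx":0,"dy":-0.02,"dz":-0.06,"rx":0,"ry":0,"rz":0,"claw":0},{"dx":0,"dy":-0.02,"dz":-0.09,"rx":0,"ry":0,"rz":0.12,"claw":0},{"dx":0,"dy":-0.02,"dz":-0.12,"rx":0,"ry":0,"rz":0.24,"claw":0},{"dx":0,"dy":-0.02,"dz":-0.15,"rx":0,"ry":0,"rz":0.36,"claw":0.02},{"dx":0,"dy":-0.02,"dz":-0.16,"rx":0,"ry":0,"rz":0.48,"claw":0.04},{"dx":0,"dy":-0.02,"dz":-0.16,"rx":0,"ry":0,"rz":0.6,"claw":0.04},{"dx":0,"dy":-0.02,"dz":-0.16,"rx":0,"ry":0,"rz":0.72,"claw":0.04}]'
python3 -m jog '[{"dx":0,"dy":0,"dz":0,"rx":0,"ry":0,"rz":0.12,"claw":0.04},{"dx":0,"dy":0,"dz":0,"rx":0,"ry":0,"rz":0.24,"claw":0.04},{"dx":0,"dy":0,"dz":0,"rx":0,"ry":0,"rz":0.36,"claw":0.04},{"dx":0,"dy":0,"dz":0,"rx":0,"ry":0,"rz":0.48,"claw":0.04},{"dx":0,"dy":0,"dz":0,"rx":0,"ry":0,"rz":0.6,"claw":0.04},{"dx":0,"dy":0,"dz":0,"rx":0,"ry":0,"rz":0.72,"claw":0.04},{"dx":0,"dy":0,"dz":0,"rx":0,"ry":0,"rz":0.84,"claw":0.04},{"dx":0,"dy":0,"dz":0,"rx":0,"ry":0,"rz":0.85,"claw":0.04}]'
python3 -c "
from h import *
tcp();tray('wrist',16)
i=imaging.camera_info('wrist')
for r in spotter.place_of('wrist','latch_knob')[:2]: print(r['p'],slot(ray('wrist',share(r['point']),62,i)))
im=cv2.imread('pics/t_wrist.png'); cv2.imwrite('pics/d.png',im[60:300,100:480].repeat(2,0).repeat(2,1))
"
```

```text
time_s: 20.08
tcp_pos: [617.6, 41.9, 4.7]
ee_rot: [0.001, 0.644, 0.765, 0.002]
wrist_force: [0.5, 0.4, -0.4]
grip_width: -0.4
finger_force: 0.0
time_s: 20.75
tcp_pos: [597.8, 38.4, 166.6]
ee_rot: [0.001, 0.874, 0.487, 0.003]
wrist_force: [-0.3, 0.4, -1.1]
grip_width: 40.0
finger_force: 0.0
time_s: 21.42
tcp_pos: [596.4, 38.3, 164.4]
ee_rot: [0.0, 0.996, 0.085, 0.001]
wrist_force: [-0.7, 0.6, -0.3]
grip_width: 40.2
finger_force: 0.0
tcp slot [-49.3   0. ] z 164.4 tool y vs slot x deg -90.0 f [-0.7  0.6 -0.3] 40.216437059857626
wrist 0.93 [233  99] [331 125] slot [  2.1 -37.2] [21.7 39.5]
0.82 [-11.   92.1]
```

View pics/d.png

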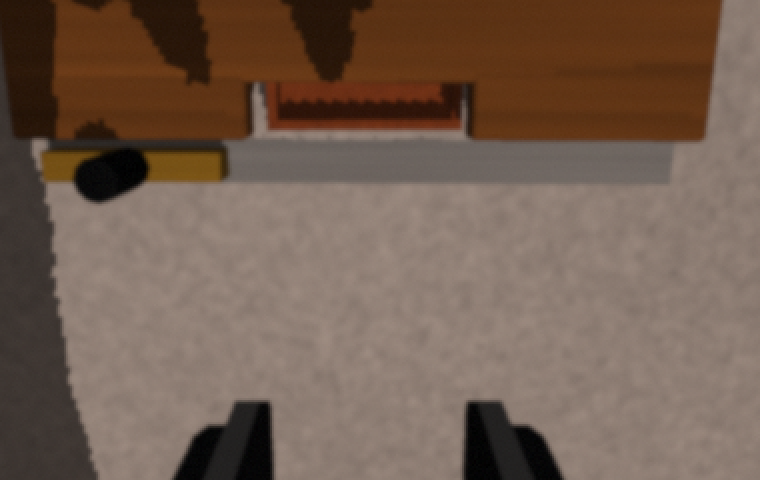

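The crop shows the tray home in the notch with its near edge at about +2 mm in slot x. The latch is open with the knob at slot (-11, 92).

```bash
python3 -c "
from h import *
i=imaging.camera_info('wrist')
print(slot(ray('wrist',(140,129.5),42,i)),slot(ray('wrist',(400,129.5),42,i)),slot(ray('wrist',(280,124.5),16,i)))"
python3 -m jog '[{"dx":0.01,"dy":-0.028,"dz":0,"rx":0,"ry":0,"rz":0,"claw":0.04},{"dx":0.022,"dy":-0.06,"dz":0,"rx":0,"ry":0,"rz":0,"claw":0.04},{"dx":0.034,"dy":-0.092,"dz":0,"rx":0,"ry":0,"rz":0,"claw":0.04},{"dx":0.034,"dy":-0.092,"dz":0.03,"rx":0,"ry":0,"rz":0,"claw":0.04},{"dx":0.034,"dy":-0.092,"dz":0.065,"rx":0,"ry":0,"rz":0,"claw":0.04},{"dx":0.034,"dy":-0.092,"dz":0.095,"rx":0,"ry":0,"rz":0,"claw":0.04},{"dx":0.034,"dy":-0.092,"dz":0.115,"rx":0,"ry":0,"rz":0,"claw":0.04},{"dx":0.034,"dy":-0.092,"dz":0.12,"rx":0,"ry":0,"rz":0,"claw":0.04}]' 20
python3 -m jog '[{"dx":0,"dy":0,"dz":0,"rx":0,"ry":0,"rz":0,"claw":0.02},{"dx":0,"dy":0,"dz":0,"rx":0,"ry":0,"rz":0,"claw":0.01},{"dx":0,"dy":0,"dz":0,"rx":0,"ry":0,"rz":0,"claw":0.01},{"dx":0,"dy":0,"dz":0,"rx":0,"ry":0,"rz":0,"claw":0.01},{"dx":0,"dy":0,"dz":0,"rx":0,"ry":0,"rz":0,"claw":0.01},{"dx":0,"dy":0.005,"dz":0,"rx":0,"ry":0,"rz":0,"claw":0.01},{"dx":0,"dy":0.015,"dz":0,"rx":0,"ry":0,"rz":0,"claw":0.01},{"dx":0,"dy":0.025,"dz":0,"rx":0,"ry":0,"rz":0,"claw":0.01}]'
python3 -c "
from h import *
tcp()"
```

```text
[ -0.2 103.3] [  0.7 -83.6] [1.9 2.9]
time_s: 22.23
tcp_pos: [609.6, 133.3, 39.1]
ee_rot: [0.001, 0.996, 0.087, -0.004]
wrist_force: [-0.5, -0.3, 0.2]
grip_width: 39.9
finger_force: 0.0
time_s: 22.9
tcp_pos: [618.4, 110.6, 45.0]
ee_rot: [-0.001, 0.996, 0.087, 0.001]
wrist_force: [0.0, 2.4, 0.1]
grip_width: 14.7
finger_force: 20.1
tcp slot [-15.3  67.5] z 45.0 tool y vs slot x deg -89.8 f [0.  2.4 0.1] 14.677126895028557
```

Gripped and moving; 67 mm remains to slide the latch shut.

```bash
python3 -m jog '[{"dx":0,"dy":0.01,"dz":0,"rx":0,"ry":0,"rz":0,"claw":0.01},{"dx":0,"dy":0.022,"dz":0,"rx":0,"ry":0,"rz":0,"claw":0.01},{"dx":0,"dy":0.034,"dz":0,"rx":0,"ry":0,"rz":0,"claw":0.01},{"dx":0,"dy":0.044,"dz":0,"rx":0,"ry":0,"rz":0,"claw":0.01},{"dx":0,"dy":0.053,"dz":0,"rx":0,"ry":0,"rz":0,"claw":0.01},{"dx":0,"dy":0.06,"dz":0,"rx":0,"ry":0,"rz":0,"claw":0.01},{"dx":0,"dy":0.064,"dz":0,"rx":0,"ry":0,"rz":0,"claw":0.01},{"dx":0,"dy":0.066,"dz":0,"rx":0,"ry":0,"rz":0,"claw":0.01}]'
python3 -m jog '[{"dx":0,"dy":0,"dz":0,"rx":0,"ry":0,"rz":0,"claw":0.01},{"dx":0,"dy":0,"dz":0,"rx":0,"ry":0,"rz":0,"claw":0.03},{"dx":0,"dy":0,"dz":0,"rx":0,"ry":0,"rz":0,"claw":0.03},{"dx":0,"dy":0,"dz":0,"rx":0,"ry":0,"rz":0,"claw":0.03},{"dx":0,"dy":0,"dz":-0.03,"rx":0,"ry":0,"rz":0,"claw":0.03},{"dx":0,"dy":0,"dz":-0.06,"rx":0,"ry":0,"rz":0,"claw":0.03},{"dx":-0.02,"dy":0,"dz":-0.09,"rx":0,"ry":0,"rz":0,"claw":0.03},{"dx":-0.03,"dy":0,"dz":-0.12,"rx":0,"ry":0,"rz":0,"claw":0.03}]'
python3 -m jog '[{"dx":0,"dy":0,"dz":0,"rx":0,"ry":0,"rz":0,"claw":0.03},{"dx":0,"dy":0,"dz":0,"rx":0,"ry":0,"rz":0,"claw":0.03},{"dx":0,"dy":0,"dz":0,"rx":0,"ry":0,"rz":0,"claw":0.03},{"dx":0,"dy":0,"dz":0,"rx":0,"ry":0,"rz":0,"claw":0.03},{"dx":0,"dy":0,"dz":0,"rx":0,"ry":0,"rz":0,"claw":0.03},{"dx":0,"dy":0,"dz":0,"rx":0,"ry":0,"rz":0,"claw":0.03},{"dx":0,"dy":0,"dz":0,"rx":0,"ry":0,"rz":0,"claw":0.03},{"dx":0,"dy":0,"dz":0,"rx":0,"ry":0,"rz":0,"claw":0.03}]'
python3 -c "
from h import *
tcp();tray('wrist',16)
i=imaging.camera_info('wrist')
for r in spotter.place_of('wrist','latch_knob')[:2]: print(r['p'],slot(ray('wrist',share(r['point']),62,i)))
im=cv2.imread('pics/t_wrist.png'); cv2.imwrite('pics/e.png',im[60:300,100:480].repeat(2,0).repeat(2,1))
"
```

```text
time_s: 23.57
tcp_pos: [629.2, 47.0, 44.9]
ee_rot: [-0.002, 0.996, 0.086, 0.0]
wrist_force: [-2.3, 6.6, 5.9]
grip_width: 14.7
finger_force: 20.6
time_s: 24.23
tcp_pos: [597.6, 37.7, 163.9]
ee_rot: [0.001, 0.996, 0.085, -0.002]
wrist_force: [-0.0, -0.3, -0.2]
grip_width: 30.1
finger_force: 0.0
time_s: 24.9
tcp_pos: [599.1, 39.6, 163.1]
ee_rot: [-0.0, 0.996, 0.086, -0.001]
wrist_force: [-0.6, -0.4, 0.4]
grip_width: 30.0
finger_force: 0.0
tcp slot [-46.4   0.9] z 163.1 tool y vs slot x deg -89.89999999999999 f [-0.6 -0.4  0.4] 30.012283195848607
wrist 0.84 [234 105] [332 127] slot [  3.  -36.6] [19.7 39.3]
0.98 [-12.6   2. ]
```

View pics/e.png

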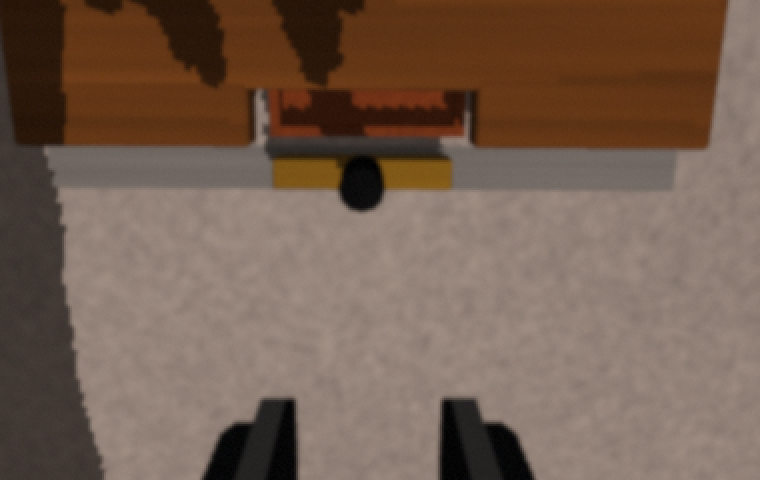

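The crop shows the latch bar (columns 273–452) centred before the slot, the tray behind it, and the gripper clear.

```bash
python3 -c "
from station import ticket
print(ticket.sign_off())"
```

```text
the job is handed in; nothing more can be done
None
```

I handed the job in at about 25 s with the 76 mm tray home in the slot (near edge about 2 mm inside the deck's front edge), the latch shut to within about 2 mm, and the gripper clear; the sign-off did not report a verdict.

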